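Fit the keyed duct sleeve on the fume-extraction spigot and clamp it

ROBOT

A 6-joint arm with a two-finger parallel gripper is mounted at the origin on the work surface. World frame = base frame: x ahead of the robot, y to its left, z up, the work surface at z = 0. Lengths are in m, angles in rad, forces in N, time in s.
With the tool pointing down it reaches from about 0.3 to 0.825 m from the base axis. Payload 5.4 kg.
Tool frame: the origin (TCP) lies midway between the tips of the shut fingers; the grasp point (between the pads) lies 19 mm behind it; z points along the fingers, y is the line along which they close (so a half turn about z gives the same grasp; the last joint's range is limited). The gripper opens to 92 mm and grips with 3 to 60 N. Pads are 20 mm wide; open, the fingers measure 128 mm over their backs; the gripper's body (75 mm by 189 mm) begins 69 mm behind the grasp point.
Start: joints at [-1.524, 0.158, 1.597, -0, 1.386, -0.21], TCP at [0.146, -0.556, 0.215] pointing down, gripper open.
Joint ranges: [-2.91, 2.91], [-0.94, 2.29], [0.18, 2.7], [-1.29, 4.43], [0.17, 2.64], [-3, 3]. Speed limits (rad/s): [2.57, 2.57, 3.14, 3.14, 3.14, 3.14].

INTERFACE

Orientations are given as a unit quaternion [x, y, z, w].
In Python, from plant import ctrl gives the robot as it stands.
- The arm moves only by the tool play_rows, never from a script. Its argument "commands" is a list of rows, each a list of 7 numbers: the shift along the tool's x, y, z each as a share of 0.05 m, from -1 to 1, then the turn, a rotation vector about the tool's x, y, z each as a share of 4 degrees, from -1 to 1, then the closure, from -1 (fully open) to 1 (shut). In form: [[tx, ty, tz, ax, ay, az, hand], ...]. A call has 1 to 8 rows; each row shifts and turns the commanded pose from where the row before left it, along the tool's axes as they then stand; what a row does not reach is not made up. A row lasts 1/10 s, in which the tool goes at most 50 mm and 8.59 degrees, less where a joint would pass 70% of its speed; a pose out of reach is approached as far as the arm can. A call with a number of a shift or a turn outside -1 to 1 is refused whole. A call with a gripper value outside its range is refused whole. The fingers move at their own pace and stop on an object; "grip_force" is the grip in N (left out, the last holds). Time passes only in rows, so rows that do not move let the fingers close. It gives the time, the measured TCP pose, the force, the opening and the grip force at its end, in the units of the state.
- ctrl.read_state(): the state, without advancing time (a new reading comes with each control period).
- ctrl.read_camera(name): name is "scene" or "top" or "wrist"; returns a dict with "pixels" (480x640x3 uint8, red, green, blue), "fx", "fy", "cx", "cy" (pixels), "origin" and "attitude" of the camera in the world. Camera axes: x right, y up, looking along -z (the intrinsics and any distortion apply to the point x, -y, -z); pixel columns grow to the right and rows downward; lengths in m; the calibration is good to about 2 mm. A picture is of the moment at which its call begins. There is no depth.
- ctrl.close_job(): hands the job in; it is judged then, once.
Trained networks look in a picture, given as the dict that the camera call returned (one of the last four; its "shot" number tells which), for a name from the list of things; names that differ only in an ending like _2 or _b are one class to them, and where a whole thing is asked for, a point or a joint stands for the part that bears it (a point fixed in the world has none). Each returns a list of dicts, best first, with "p" (0 to 1); they miss things now and then, are a little off and sometimes report something else, mostly with a low value. They report only what shows in the picture. A call takes as long as a camera call. They do not tell look-alikes from the thing itself.
- ctrl.find_in(picture, label): "point" ([x, y, z] in m, in world coordinates, good to about 4 mm: the middle of the surface that is visible of it).
- ctrl.cut_out(picture, label): "pixels" (480x640 bool, what is visible of it).
- ctrl.pinpoint(picture, label): "point" ([x, y, z] in m, in world coordinates, good to about 4 mm: a listed point, or the origin of a listed thing).
The state is a dict: "clock": time; "q": joint angles; "joint_velocities": joint speeds; "joint_torque": joint torques, N m; "eef_pos": TCP position; "ee_rot": TCP orientation; "contact_force": force on the tool from outside, world axes, zero at the start; "moment": the same for the moment, N m; "opening": finger opening in m; "finger_force": force on a finger pad.
Only numpy, scipy, OpenCV 4.12 (cv2) and the standard library are available. Lean on these libraries where they do the work, as an engineer would, in place of code of your own. Each camera call takes 0.05 s, during which the arm holds its last target. There are 200 camera calls.

TASK

Fit the loose black duct sleeve, notched end down, over the spigot on the grey extraction box: turn it until its notches find the cross-pins at the spigot's foot and it sits fully home on the box. Then swing the clamp bar fully shut over the sleeve's flange and let go, leaving the spool, cup and jar where they are.

Things in the scene. Friction and masses are not known exactly. Their poses are not given: they have to be found in the camera images.
- port: Fixed grey extraction box, 180 x 260 x 60 mm. Origin on the bench directly under the spigot's axis; z up. The box spans x -90..90 and y -90..170 mm of this frame. The clamp is on its +y side. The spigot stands upright on its top.
- spigot_seat (a point): Centre of the sealing face on the box's top, at the spigot's foot, 60 mm above the bench, where the sleeve's underside rests when home. Same axes as the box. Two round 6 mm cross-pins stick out radially, one on either hand, from a stiff collar here, to 28 mm from the axis; their tops are 11 mm above the seat.
- spigot_top (a point): Centre of the spigot's top end, 58 mm above the seat. The upright aluminium spigot has 38 mm diameter, with the last 8 mm tapering to 28 mm. The pins at its foot may stand at any angle about it, not given with the poses: see it, or feel for it by pressing lightly and turning the sleeve; within 45 degrees either way a notch meets the pins. Light rubbing does not turn the pins.
- sleeve: Loose black rigid tube standing on its notched end, 110 mm tall, outer diameter 52 mm, bore 42 mm, about 0.2 kg. Origin: centre of its underside, z along the tube. A flange of 72 mm diameter lies 22 to 28 mm above the underside. Four notches 9 mm wide at the bore and 14 mm high cut the foot at its +x, +y, -x and -y.
- sleeve_top (a point): Centre of the sleeve's open top end, 110 mm above its underside.
- clamp (a joint): Swing clamp: angle of the flat steel bar about its upright pivot, rad. 0 = shut (inner end over the sleeve's flange, handle straight out along the box's +y); grows to 1.7 as it opens, the handle then swinging towards the box's +x (clockwise seen from above). It stays where it is left. Stops at 0 and 1.7.
- clamp_pivot (a point): Pivot of the clamp on the box, at the underside of the bar, 75 mm along the box's +y from the spigot's axis and 31 mm above the box's top. The bar is 16 mm wide, 8 mm thick, its inner end 45 mm from the pivot.
- clamp_handle (a point): Top centre of the clamp's upright round handle, 16 mm diameter, 45 mm tall above the bar, 50 mm from the pivot on the outer side.
- spool: Bystander: metal wire spool, 60 mm diameter, 50 mm tall, origin under its centre.
- cup: Bystander: blue cup, 76 mm diameter at the rim, 85 mm tall, origin under its centre.
- jar: Bystander: amber glass jar with white cap, 56 mm diameter, 80 mm tall, origin under its centre.
There are look-alikes about, which are no part of the job. What is shaped like the sleeve but brown or yellow is not meant.

How it is judged:
By the outcome, as a careful person would: the job done as asked, in the order asked, and still so for the second after the job is handed in, with the robot touching nothing.
It also fails if it takes over 67 s, if anything falls off the work surface, if the arm or the gripper's body presses on something with over 40 N, if the wrist force passes 120 N, or if a joint passes its speed limit or range.

## Working session

There is one attempt and no reset: what is moved stays moved. The work goes in short steps, Python scripts to look and compute and a tool call to move; the robot and the scene stay as the last step left them, time stands still between calls to the robot, and variables do not carry over. Pictures are saved under pics/ and viewed, at most 10 in all, crops included, and the job is handed in when it is done.

Besides the shell and the picture viewer there is one more tool, called as name(argument=value, ...) on one line, values as JSON. play_rows: Moves the arm, as the interface text tells. Shift numbers are shares of 0.05 m and turn numbers shares of 4 degrees, none past 1 either way. Its arguments: {"type":"object","properties":{"commands":{"type":"array"},"grip_force":{"type":"number"}},"required":["commands"]}

```bash
mkdir -p pics; ls; cat > h.py <<'E'
import numpy as np, cv2
from scipy.spatial.transform import Rotation as R
from plant import ctrl
def save(p,n): cv2.imwrite('pics/'+n+'.png',p['pixels'][:,:,::-1])
def att(p):
    a=np.array(p['attitude']); return R.from_quat(a).as_matrix() if a.size==4 else a.reshape(3,3)
def proj(p,X):
    c=(np.array(X)-p['origin'])@att(p); return np.array([p['cx']+p['fx']*c[0]/-c[2], p['cy']-p['fy']*c[1]/-c[2]])
def ray(p,uv,z):
    d=att(p)@np.array([(uv[0]-p['cx'])/p['fx'],-(uv[1]-p['cy'])/p['fy'],-1]); o=np.array(p['origin']); return o+d*(z-o[2])/d[2]
E
python3 - <<'E'
from h import *
for n in ['scene','top']:
    p=ctrl.read_camera(n); save(p,n+'0'); print(n,{k:v for k,v in p.items() if k!='pixels'})
    for l in ['sleeve','sleeve_top','spigot_seat','spigot_top','clamp_pivot','clamp_handle','port','spool','cup','jar']:
        print(l,[(np.round(d['point'],3).tolist(),round(d['p'],2),proj(p,d['point']).round().tolist()) for d in ctrl.pinpoint(p,l)][:3])
print(ctrl.read_state())
E
```

```text
pics
scene {'fx': 476.3922618152351, 'fy': 476.3922618152351, 'cx': 316.09651822860513, 'cy': 246.7141523233247, 'origin': array([1.22429916, 0.10758051, 0.86344645]), 'attitude': array([0.20936037, 0.27803109, 0.75886925, 0.5504402 ]), 'shot': 1}
sleeve [([0.577, 0.289, 0.002], 0.75, [484.0, 312.0]), ([0.446, 0.094, 0.001], 0.67, [406.0, 247.0]), ([0.422, 0.218, -0.003], 0.62, [459.0, 253.0])]
sleeve_top [([0.442, 0.096, 0.11], 0.85, [415.0, 214.0]), ([0.524, 0.189, 0.11], 0.76, [452.0, 251.0]), ([0.421, 0.223, 0.11], 0.56, [474.0, 220.0])]
spigot_seat []
spigot_top [([0.514, -0.175, 0.122], 0.98, [289.0, 204.0]), ([0.76, -0.086, -0.002], 0.51, [291.0, 336.0])]
clamp_pivot [([0.546, -0.098, 0.093], 0.95, [318.0, 231.0])]
clamp_handle [([0.591, -0.1, 0.146], 0.86, [310.0, 229.0])]
port [([0.514, -0.174, 0.001], 0.68, [291.0, 240.0])]
spool [([0.762, 0.102, -0.001], 0.85, [380.0, 363.0]), ([0.48, -0.455, -0.002], 0.73, [193.0, 206.0])]
cup []
jar [([0.478, -0.456, -0.003], 0.63, [193.0, 206.0])]
top {'fx': 569.0738875077844, 'fy': 569.0738875077844, 'cx': 326.1417923317425, 'cy': 226.
[... 1011 characters left out ...]
ock': 1.1, 'q': array([-1.52409228e+00,  1.58379033e-01,  1.59699275e+00,  7.79906796e-06,
        1.38623814e+00, -2.10113158e-01]), 'joint_velocities': array([ 0.00095278,  0.0007492 , -0.00043868,  0.00061415,  0.00149324,
       -0.00030844]), 'joint_torque': array([-2.75282164e-04, -3.85580134e+01, -3.22365975e+01,  7.02139107e-02,
        3.05616518e-02, -1.86582935e-05]), 'eef_pos': array([ 0.14602555, -0.55612509,  0.21461657]), 'ee_rot': array([ 9.91767029e-01,  1.28055301e-01,  4.52513212e-06, -8.29190374e-06]), 'contact_force': array([-0.18357433,  0.50286645, -0.43962818]), 'moment': array([0.01977537, 0.04283666, 0.00177298]), 'finger_force': 0.0, 'opening': 0.09174071476908639}
```

View images.

View pics/scene0.png

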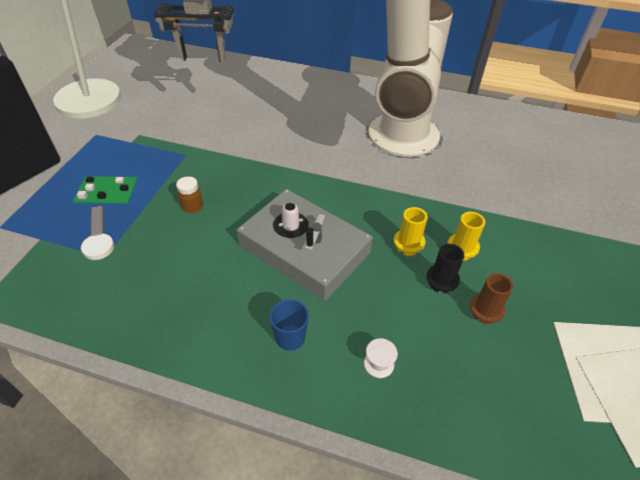

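View pics/top0.png

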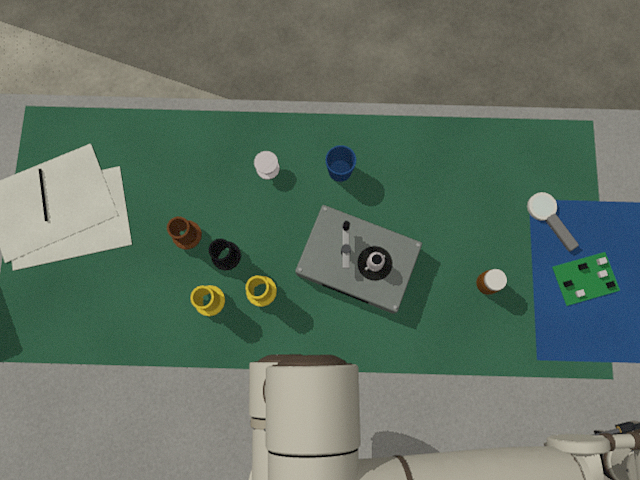

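```bash
python3 - <<'E'
from h import *
s=cv2.imread('pics/scene0.png');t=cv2.imread('pics/top0.png')
f=lambda im,u,v:cv2.resize(im[v-33:v+33,u-44:u+44],(400,300),interpolation=cv2.INTER_CUBIC)
g=lambda im:np.clip(im.astype(float)*1.6+20,0,255).astype(np.uint8)
cv2.imwrite('pics/crop0.png',g(np.vstack([np.hstack([f(s,291,218),f(s,445,265)]),np.hstack([f(t,374,258),f(t,224,254)])])))
E
```

```text
(no output)
```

View pics/crop0.png

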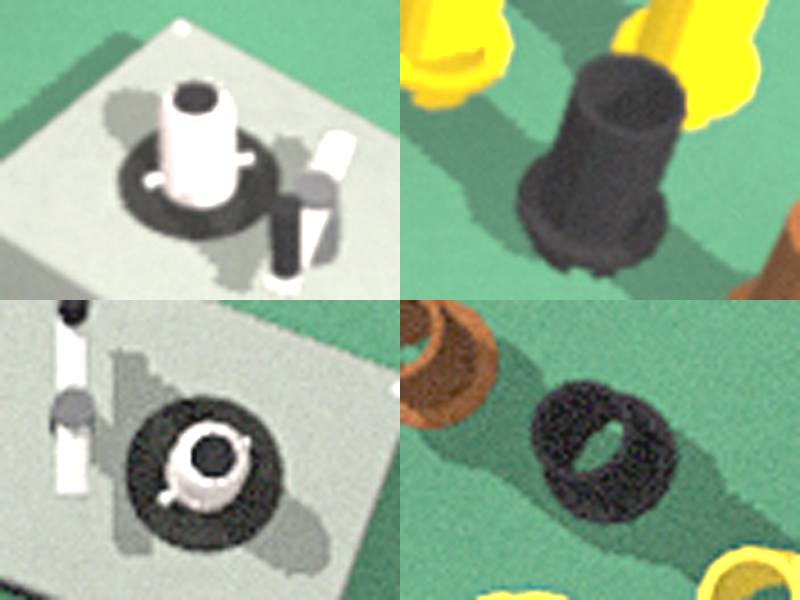

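play_rows(commands=[[0,0,-0.3,0,0,0,-1],[1,-0.6,0,0,0,0,-1],[1,-0.6,0,0,0,0,-1],[1,-0.6,0,0,0,0,-1],[1,-0.6,0,0,0,0,-1],[1,-0.6,0,0,0,0,-1],[1,-0.6,0,0,0,0,-1],[1,-0.6,0,0,0,0,-1]], grip_force=25)

```text
clock: 1.9
eef_pos: [0.392, -0.3045, 0.2313]
ee_rot: [0.992, 0.128, 0.001, 0.001]
contact_force: [0.4, -1.0, -0.3]
opening: 0.0918
finger_force: 0.0
```

play_rows(commands=[[0.5,-0.85,0,0,0,0,-1],[0.5,-0.85,0,0,0,0,-1],[0.5,-0.85,0,0,0,0,-1],[0.5,-0.85,0,0,0,0,-1],[0.5,-0.85,0,0,0,0,-1],[0.5,-0.85,0,0,0,0,-1],[0.5,-0.85,0,0,0,0,-1],[0.5,-0.85,0,0,0,0,-1]])

```text
clock: 2.7
eef_pos: [0.4984, 0.076, 0.2313]
ee_rot: [0.992, 0.128, 0.001, 0.0]
contact_force: [1.4, 0.2, 0.5]
opening: 0.0922
finger_force: 0.0
```

```bash
python3 - <<'E'
from h import *
p=ctrl.read_camera('wrist'); save(p,'w1'); print(p['origin'],att(p).round(2).tolist(),p['fx'])
for l in ['sleeve','sleeve_top']:
    for d in ctrl.pinpoint(p,l)[:4]: print(l,np.round(d['point'],3),round(d['p'],2),proj(p,d['point']).round())
t=ctrl.read_camera('top');s=ctrl.read_camera('scene')
for q,a,b in[(t,(366.3,268.3),(384.3,255.8)),(s,(280.4,224.6),(301.6,219.8))]:
    A,B=ray(q,a,.068),ray(q,b,.068);d=B-A;print(A,B,np.degrees(np.arctan2(d[1],d[0])),np.hypot(*d[:2]))
for q in(t,s):
    for l in ['sleeve','sleeve_top','spigot_top','clamp_pivot','clamp_handle']:
        for d in ctrl.pinpoint(q,l)[:4]: print(l,np.round(d['point'],4),round(d['p'],2))
st=ctrl.read_state();print(st['eef_pos'],st['ee_rot'],st['q'])
E
```

```text
[0.57342563 0.09527299 0.40098817] [[0.25, 0.93, 0.26], [-0.97, 0.24, 0.07], [0.0, -0.27, 0.96]] 369.2216900534512
sleeve [0.581 0.287 0.002] 0.77 [133.  79.]
sleeve [ 0.441  0.095 -0.002] 0.75 [288. 254.]
sleeve [ 0.529  0.184 -0.002] 0.66 [226. 158.]
sleeve [ 0.416  0.217 -0.002] 0.58 [179. 248.]
sleeve_top [0.44  0.096 0.108] 0.77 [277. 293.]
sleeve_top [0.58  0.29  0.108] 0.76 [58. 58.]
sleeve_top [0.418 0.219 0.112] 0.7 [128. 285.]
sleeve_top [0.531 0.186 0.002] 0.67 [224. 155.]
[ 0.49950953 -0.15436251  0.068     ] [ 0.53064802 -0.19672849  0.068     ] -53.68456040641562 0.052578340546465395
[ 0.53159076 -0.19160078  0.068     ] [ 0.50175098 -0.15048709  0.068     ] 125.9716613190173 0.050801063824203824
sleeve [0.4447 0.0988 0.0008] 0.85
sleeve [ 0.418   0.2187 -0.0043] 0.74
sleeve [0.581 0.285 0.001] 0.72
sleeve [ 0.5148 -0.1734  0.0573] 0.39
sleeve_top [0.5801 0.2888 0.1119] 0.94
sleeve_top [0.4459 0.0971 0.1122] 0.74
sleeve_top [0.417  0.2218 0.1107] 0.49
sleeve_top [ 0.5411 -0.1039  0.0928] 0.2
spigot_top [ 0.5159 -0.173   0.1172] 0.64
clamp_pivot [ 0.5401 -0.1032  0.0917] 0.92
clamp_handle [ 0.5946 -0.1002  0.1473] 0.83
sleeve [0.4462 0.0931 0.0022] 0.96
sleeve [0.5809 0.2891 0.0006] 0.87
sleeve [0.5277 0.1877 0.0008] 0.66
sleeve [ 0.4204  0.2205 -0.0026] 0.55
sleeve_top [0.4208 0.2214 0.111 ] 0.9
sleeve_top [0.5793 0.2856 0.1133] 0.66
sleeve_top [0.5258 0.1885 0.1131] 0.64
sleeve_top [ 0.477  -0.4574 -0.0038] 0.32
spigot_top [ 0.5138 -0.1797  0.1216] 0.84
clamp_pivot [ 0.542  -0.1004  0.0956] 0.73
clamp_handle [ 0.5909 -0.1017  0.1462] 0.67
[0.49763663 0.0735395  0.22961601] [ 9.91816100e-01  1.27674676e-01 -1.00771800e-05 -1.34787852e-05] [-9.39656363e-02 -4.10277565e-02  1.77552964e+00  2.21547751e-05
  1.40711636e+00  1.22077885e+00]
```

View pics/w1.png

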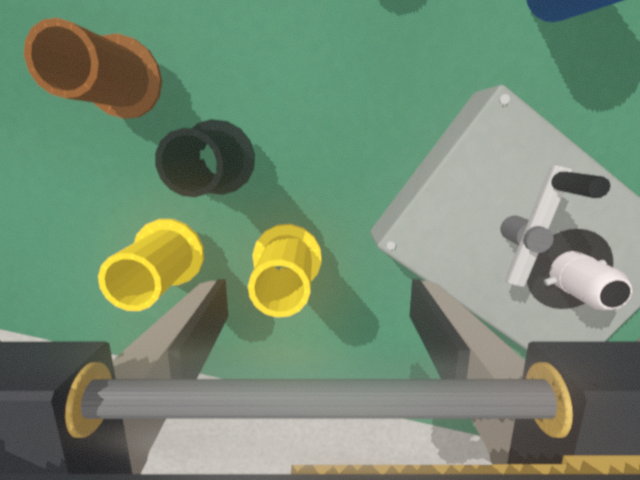

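```bash
python3 - <<'E'
import cv2,numpy as np
im=cv2.imread('pics/w1.png'); 
c=np.clip(cv2.resize(im[110:215,140:280],(800,600),interpolation=cv2.INTER_CUBIC)*2.2,0,255).astype(np.uint8)
cv2.imwrite('pics/w1c.png',c)
from h import R
o=np.array([0.57342563,0.09527299,0.40098817]);A=np.array([[0.25,0.93,0.26],[-0.97,0.24,0.07],[0,-0.27,0.96]])
for u,v,z in[(189,162,.11),(220,157,.028)]:
    d=A@np.array([(u-320)/369.2,-(v-240)/369.2,-1]);print(o+d*(z-o[2])/d[2])
E
```

```text
[0.52987179 0.18822535 0.11      ]
[0.53007158 0.18541759 0.028     ]
```

View pics/w1c.png

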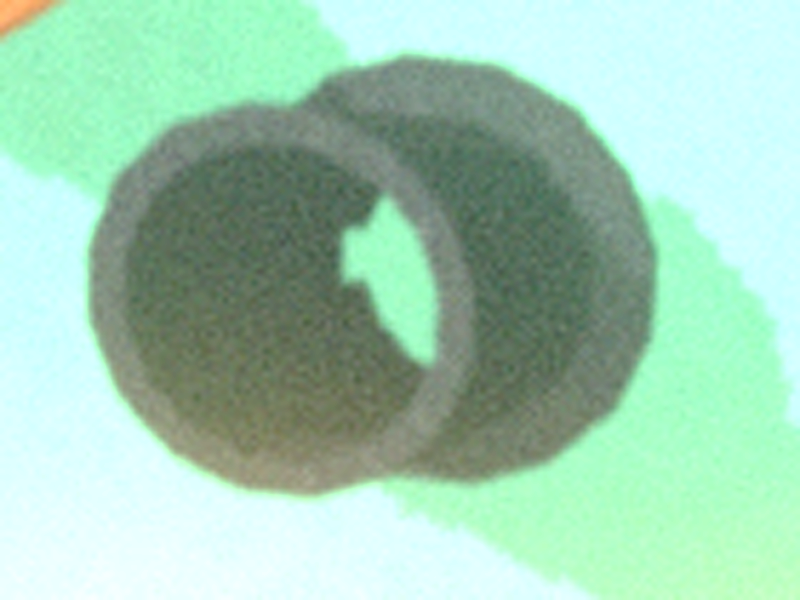

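play_rows(commands=[[0.4,-0.68,0,0,0,0,-1],[0.4,-0.68,0,0,0,0,-1],[0.4,-0.68,0,0,0,0,-1],[0,0,0,0,0,0,-1],[0,0,0.5,0,0,0,-1],[0,0,0.3,0,0,0,-1]])

```text
clock: 4.05
eef_pos: [0.5292, 0.1875, 0.1881]
ee_rot: [0.992, 0.128, -0.001, 0.0]
contact_force: [-0.3, 0.0, -0.7]
opening: 0.0919
finger_force: 0.0
```

play_rows(commands=[[0,0,0.6,0,0,0,-1],[0,0,0.6,0,0,0,-1],[0,0,0.6,0,0,0,-1],[0,0,0.5,0,0,0,-1],[0,0,0,0,0,0,1],[0,0,0,0,0,0,1],[0,0,0,0,0,0,1],[0,0,0,0,0,0,1]], grip_force=25)

```text
clock: 4.85
eef_pos: [0.5312, 0.1878, 0.0765]
ee_rot: [0.992, 0.128, 0.002, 0.0]
contact_force: [-0.2, 0.6, -0.9]
opening: 0.0621
finger_force: 0.0
```

play_rows(commands=[[0,0,0,0,0,0,1],[0,0,0,0,0,0,1],[0,0,0,0,0,0,1],[0,0,-0.4,0,0,0,1],[0,0,-0.8,0,0,0,1],[0,0,-0.9,0,0,0,1],[0,0,-0.9,0,0,0,1]])

```text
clock: 5.55
eef_pos: [0.5287, 0.1877, 0.2251]
ee_rot: [0.992, 0.128, -0.001, 0.0]
contact_force: [-0.1, 0.1, -2.0]
opening: 0.0522
finger_force: 25.0
```

```bash
python3 - <<'E'
from h import *
for n in ['top','scene','wrist']:
    q=ctrl.read_camera(n)
    for l in ['sleeve','sleeve_top']:
        for d in ctrl.pinpoint(q,l)[:4]: print(n,l,np.round(d['point'],4),round(d['p'],2))
s=ctrl.read_state();print(s['eef_pos'],s['ee_rot'],s['opening'],s['contact_force'],s['finger_force'])
E
```

```text
top sleeve [ 0.4172  0.2186 -0.0028] 0.89
top sleeve [0.5316 0.1824 0.1487] 0.85
top sleeve [ 0.443   0.1037 -0.0018] 0.75
top sleeve_top [0.4162 0.2215 0.1114] 0.93
top sleeve_top [0.4458 0.0998 0.1099] 0.76
top sleeve_top [0.5263 0.1886 0.2593] 0.67
scene sleeve [0.4473 0.0926 0.0013] 0.96
scene sleeve [ 0.5747  0.2896 -0.001 ] 0.94
scene sleeve [0.533  0.1903 0.1529] 0.91
scene sleeve [ 0.4196  0.2165 -0.0012] 0.9
scene sleeve_top [0.4415 0.0956 0.1107] 0.96
scene sleeve_top [0.4233 0.2209 0.1078] 0.83
scene sleeve_top [0.5817 0.2879 0.1106] 0.56
scene sleeve_top [0.5259 0.184  0.2622] 0.55
wrist sleeve [0.5236 0.184  0.1484] 0.92
wrist sleeve [0.5769 0.2903 0.0019] 0.87
wrist sleeve_top [0.5802 0.2907 0.1094] 0.96
wrist sleeve_top [0.4393 0.0974 0.109 ] 0.95
wrist sleeve_top [0.5309 0.1867 0.2563] 0.81
wrist sleeve_top [0.4197 0.2215 0.1112] 0.56
[0.52853731 0.18764857 0.2222842 ] [ 9.91765584e-01  1.28049480e-01 -2.08727657e-03  1.50524186e-06] 0.052176742547962694 [-0.23589216 -0.05769795 -2.11344715] 24.997647469863296
```

play_rows(commands=[[-0.26,0.87,-0.3,0,0,0,1],[-0.26,0.87,-0.3,0,0,0,1],[-0.26,0.87,0,0,0,0,1],[-0.26,0.87,0,0,0,0,1],[-0.26,0.87,0,0,0,0,1],[-0.26,0.87,0,0,0,0,1],[-0.26,0.87,0,0,0,0,1],[-0.26,0.86,0,0,0,0,1]])

```text
clock: 6.8
eef_pos: [0.5166, -0.1763, 0.2534]
ee_rot: [0.992, 0.128, -0.001, -0.001]
contact_force: [1.0, -0.3, -2.1]
opening: 0.0523
finger_force: 25.0
```

play_rows(commands=[[0,0,0,0,0,-1,1],[0,0,0,0,0,-1,1],[0,0,0,0,0,-1,1],[0,0,0,0,0,-1,1],[0,0,0,0,0,-1,1],[0,0,0,0,0,-1,1],[0,0,0,0,0,0,1]])

```text
clock: 7.5
eef_pos: [0.517, -0.1744, 0.2533]
ee_rot: [0.943, 0.332, -0.001, -0.001]
contact_force: [-0.4, -0.0, -1.7]
opening: 0.0522
finger_force: 25.0
```

```bash
python3 - <<'E'
from h import *
P={}
for n in ['top','scene','wrist']:
  for k in range(2):
    q=ctrl.read_camera(n)
    for l in ['sleeve','sleeve_top','spigot_top','clamp_pivot']:
        for d in ctrl.pinpoint(q,l)[:4]:
            if abs(d['point'][1]+.15)<.06: print(n,l,np.round(d['point'],4),round(d['p'],2))
    if k==0: save(q,n+'2')
t=[cv2.imread(f'pics/{n}2.png') for n in('top','scene')]
f=lambda im,u,v:cv2.resize(im[v-60:v+60,u-40:u+40],(400,600),interpolation=cv2.INTER_CUBIC)
cv2.imwrite('pics/c2.png',np.clip(np.hstack([f(t[0],374,258),f(t[1],291,200)])*1.7,0,255).astype(np.uint8))
s=ctrl.read_state();print(s['eef_pos'],s['ee_rot'],s['opening'],s['contact_force'],s['q'])
E
```

```text
top sleeve [ 0.5203 -0.1781  0.1752] 0.63
top sleeve_top [ 0.5157 -0.1749  0.2877] 0.53
top spigot_top [ 0.5132 -0.1749  0.1201] 0.72
top spigot_top [ 0.5177 -0.1781  0.1788] 0.48
top clamp_pivot [ 0.5392 -0.1022  0.0922] 0.79
top clamp_pivot [ 0.5963 -0.1001  0.143 ] 0.45
top sleeve [ 0.5195 -0.18    0.1785] 0.7
top sleeve_top [ 0.5149 -0.177   0.291 ] 0.44
top spigot_top [ 0.5124 -0.1732  0.1197] 0.78
top spigot_top [ 0.541  -0.1038  0.0894] 0.55
top clamp_pivot [ 0.5385 -0.0998  0.0904] 0.78
scene sleeve [ 0.521  -0.1755  0.1812] 0.65
scene sleeve [ 0.5444 -0.0989  0.0956] 0.64
scene sleeve_top [ 0.5129 -0.1752  0.2889] 0.56
scene spigot_top [ 0.5131 -0.1768  0.1226] 0.79
scene clamp_pivot [ 0.5446 -0.1021  0.0959] 0.6
scene sleeve [ 0.5186 -0.1776  0.1787] 0.73
scene spigot_top [ 0.5151 -0.1756  0.1213] 0.94
scene clamp_pivot [ 0.5453 -0.0992  0.095 ] 0.83
scene clamp_pivot [ 0.5173 -0.1744  0.0601] 0.36
wrist sleeve [ 0.5179 -0.18    0.181 ] 0.94
wrist sleeve_top [ 0.5183 -0.1771  0.2905] 0.6
wrist spigot_top [ 0.5203 -0.1774  0.2897] 0.68
wrist clamp_pivot [ 0.545  -0.1083  0.0888] 0.7
wrist sleeve [ 0.5158 -0.1782  0.179 ] 0.78
wrist sleeve_top [ 0.5209 -0.1769  0.2902] 0.61
wrist clamp_pivot [ 0.5424 -0.1043  0.0894] 0.78
[ 0.51743935 -0.17470954  0.25461235] [ 9.43469376e-01  3.31459706e-01 -2.78397374e-06  1.36052143e-05] 0.05192263978602548 [ 0.03119453 -0.65052921 -1.78081999] [-5.46955290e-01  5.83551561e-02  1.62623361e+00 -2.16848919e-05
  1.45698636e+00  3.48142851e-01]
```

View pics/c2.png

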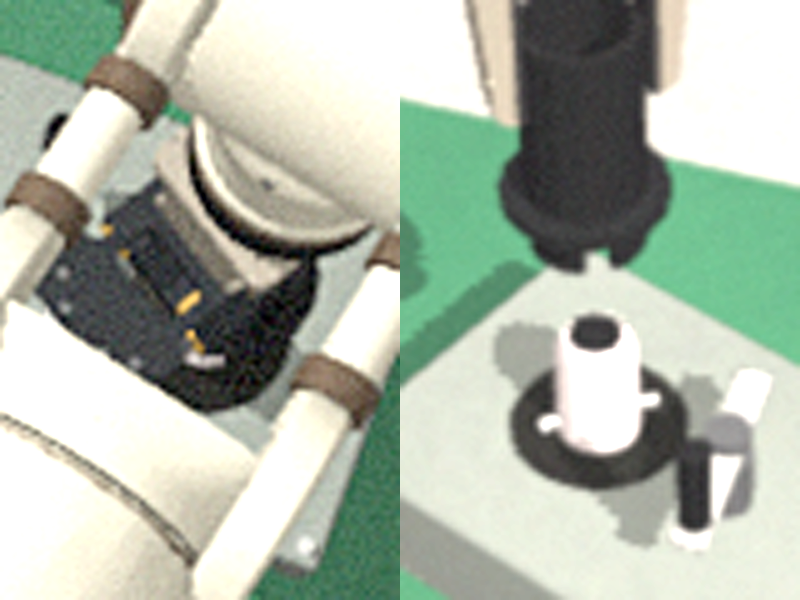

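play_rows(commands=[[-0.02,-0.036,0.4,0,0,0,1],[0,0,0.5,0,0,0,1],[0,0,0.2,0,0,0,1],[0,0,0.2,0,0,0,1],[0,0,0.2,0,0,0,1]])

```text
clock: 9.5
eef_pos: [0.516, -0.1742, 0.1798]
ee_rot: [0.943, 0.331, 0.0, 0.001]
contact_force: [0.4, -0.2, -1.7]
opening: 0.0515
finger_force: 25.0
```

play_rows(commands=[[0,0,0.2,0,0,0,1],[0,0,0.2,0,0,0,1],[0,0,0.1,0,0,0,1],[0,0,0,0,0,0,1]])

```text
clock: 9.9
eef_pos: [0.5151, -0.1736, 0.1537]
ee_rot: [0.943, 0.331, -0.001, -0.001]
contact_force: [-0.0, -0.5, -1.9]
opening: 0.052
finger_force: 25.0
```

Free so far; now lower gently onto or past the pins.

play_rows(commands=[[0,0,0.08,0,0,0,1],[0,0,0.06,0,0,0,1],[0,0,0.06,0,0,0,1],[0,0,0,0,0,0,1]])

```text
clock: 10.3
eef_pos: [0.5155, -0.1738, 0.1443]
ee_rot: [0.943, 0.331, 0.0, -0.0]
contact_force: [-0.6, -0.2, -1.4]
opening: 0.0519
finger_force: 25.0
```

play_rows(commands=[[0,0,0.05,0,0,0,1],[0,0,0.05,0,0,0,1],[0,0,0,0,0,0,1]])

```text
clock: 10.6
eef_pos: [0.5155, -0.1738, 0.1392]
ee_rot: [0.943, 0.331, 0.0, -0.0]
contact_force: [1.2, 1.1, -2.4]
opening: 0.0519
finger_force: 25.0
```

play_rows(commands=[[0,0,0.05,0,0,0,1],[0,0,0.04,0,0,0,1],[0,0,0,0,0,0,1]])

```text
clock: 10.9
eef_pos: [0.5158, -0.1739, 0.1358]
ee_rot: [0.943, 0.331, 0.0, 0.0]
contact_force: [-0.4, 1.7, 3.3]
opening: 0.0522
finger_force: 25.0
```

play_rows(commands=[[0,0,0.04,0,0,0,1],[0,0,0,0,0,0,1],[0,0,0,0,0,0,1]])

```text
clock: 11.2
eef_pos: [0.516, -0.1739, 0.1358]
ee_rot: [0.943, 0.332, 0.0, 0.0]
contact_force: [-4.8, 4.5, 14.0]
opening: 0.052
finger_force: 25.0
```

```bash
python3 - <<'E'
from h import *
for n in ['scene','top','wrist']:
    q=ctrl.read_camera(n)
    if n=='scene': im=q['pixels'][:,:,::-1]; cv2.imwrite('pics/c3.png',np.clip(cv2.resize(im[165:255,236:356],(800,600),interpolation=cv2.INTER_CUBIC)*1.7,0,255).astype(np.uint8))
    for l in ['sleeve','sleeve_top','clamp_handle','clamp_pivot']:
        for d in ctrl.pinpoint(q,l)[:4]:
            if abs(d['point'][1]+.15)<.06: print(n,l,np.round(d['point'],4),round(d['p'],2))
s=ctrl.read_state();print(s['eef_pos'],s['opening'],s['contact_force'],s['moment'])
E
```

```text
scene sleeve [ 0.513  -0.1735  0.062 ] 0.6
scene sleeve_top [ 0.5137 -0.1764  0.1728] 0.95
scene clamp_handle [ 0.5904 -0.1009  0.1431] 0.82
scene clamp_pivot [ 0.5421 -0.1009  0.0929] 0.78
top sleeve [ 0.5199 -0.1741  0.0611] 0.48
top sleeve_top [ 0.5163 -0.1766  0.1732] 0.48
top clamp_handle [ 0.5412 -0.1036  0.0901] 0.58
top clamp_handle [ 0.5958 -0.1024  0.1469] 0.52
top clamp_pivot [ 0.5385 -0.106   0.0903] 0.71
wrist sleeve [ 0.5152 -0.1779  0.062 ] 0.81
wrist sleeve_top [ 0.5191 -0.1749  0.169 ] 0.88
wrist clamp_pivot [ 0.5449 -0.1086  0.0934] 0.91
[ 0.5160087  -0.17392599  0.13573254] 0.05221322793774313 [-5.00909748  3.96135274 14.32635129] [ 0.91403718  1.01076209 -0.02210631]
```

View pics/c3.png

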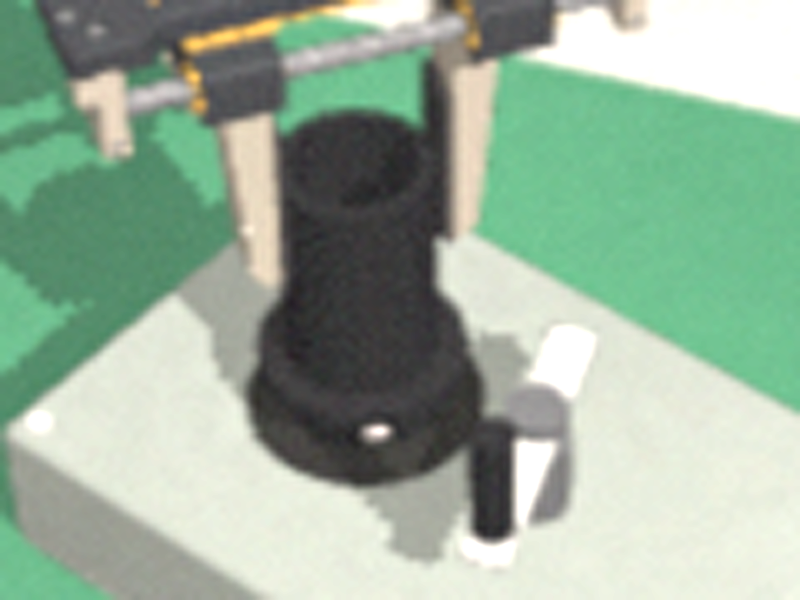

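play_rows(commands=[[0,0,-0.03,0,0,0,1],[0,0,0,0,0,0,-1],[0,0,0,0,0,0,-1],[0,0,0,0,0,0,-1],[0,0,0,0,0,0,-1],[0,0,-0.2,0,0,0,-1],[0,0,-0.7,0,0,0,-1],[0,0,-0.8,0,0,0,-1]])

```text
clock: 12.75
eef_pos: [0.5145, -0.1734, 0.2197]
ee_rot: [0.943, 0.331, -0.001, -0.001]
contact_force: [0.1, -0.3, 0.1]
opening: 0.0918
finger_force: 0.0
```

play_rows(commands=[[0.5,-0.04,0,0,0,0,-1],[0.8,-0.06,0,0,0,0,-1],[0.8,-0.06,0,0,0,0,-1],[0,0,0,0,0,1,-1],[0,0,0,0,0,1,-1],[0,0,0,0,0,1,-1],[0,0,0,0,0,1,-1],[0,0,0,0,0,1,-1]])

```text
clock: 13.55
eef_pos: [0.5926, -0.1021, 0.2204]
ee_rot: [0.987, 0.161, 0.0, 0.0]
contact_force: [0.7, 0.5, -0.3]
opening: 0.092
finger_force: 0.0
```

play_rows(commands=[[0,0,0,0,0,1,-1],[0,0,0,0,0,1,-1],[0,0,0,0,0,1,-1],[0,0,0,0,0,1,-1],[0,0,0,0,0,0.7,-1],[0,0,0,0,0,0,-1]])

```text
clock: 14.15
eef_pos: [0.5927, -0.1021, 0.2204]
ee_rot: [1.0, -0.001, 0.0, 0.0]
contact_force: [0.1, -0.7, 0.3]
opening: 0.092
finger_force: 0.0
```

```bash
python3 - <<'E'
from h import *
for n in ['scene','top','wrist']:
    q=ctrl.read_camera(n)
    if n=='wrist': save(q,'w4')
    for l in ['sleeve','sleeve_top','clamp_handle','clamp_pivot']:
        for d in ctrl.pinpoint(q,l)[:4]:
            if abs(d['point'][1]+.15)<.06: print(n,l,np.round(d['point'],4),round(d['p'],2),proj(q,d['point']).round())
s=ctrl.read_state();print(s['eef_pos'],s['ee_rot'],s['opening'],s['contact_force'],s['q'])
E
```

```text
scene sleeve [ 0.5174 -0.1717  0.0592] 0.8 [291. 225.]
scene sleeve_top [ 0.5123 -0.1747  0.1701] 0.98 [289. 188.]
scene sleeve_top [ 0.5167 -0.1751  0.0607] 0.61 [289. 224.]
scene clamp_handle [ 0.5918 -0.1025  0.1483] 0.66 [309. 228.]
scene clamp_pivot [ 0.5444 -0.1003  0.0968] 0.95 [317. 229.]
top sleeve [ 0.5178 -0.1773  0.0589] 0.7 [376. 262.]
top sleeve_top [ 0.5165 -0.1771  0.0612] 0.62 [376. 262.]
top sleeve_top [ 0.5172 -0.1761  0.1709] 0.57 [380. 254.]
top clamp_handle [ 0.5137 -0.1769  0.0035] 0.72 [374. 267.]
top clamp_handle [ 0.5936 -0.1022  0.1473] 0.5 [346. 221.]
top clamp_pivot [ 0.5398 -0.1011  0.0946] 0.67 [344. 249.]
wrist sleeve [ 0.52   -0.1795  0.0589] 0.67 [397. 298.]
wrist sleeve_top [ 0.5187 -0.1774  0.1705] 0.86 [428. 368.]
wrist clamp_handle [ 0.5931 -0.0977  0.145 ] 0.97 [311. 253.]
wrist clamp_pivot [ 0.5432 -0.1043  0.0906] 0.96 [320. 289.]
[ 0.5924729  -0.10200426  0.21960375] [ 9.99999747e-01 -7.10521375e-04 -1.67433526e-06 -1.70520462e-05] 0.09190705644303016 [ 0.60272297 -0.8235373  -0.33244318] [-3.71296476e-01  2.22125877e-01  1.51408286e+00  3.09992300e-05
  1.40539939e+00  1.20091579e+00]
```

View pics/w4.png

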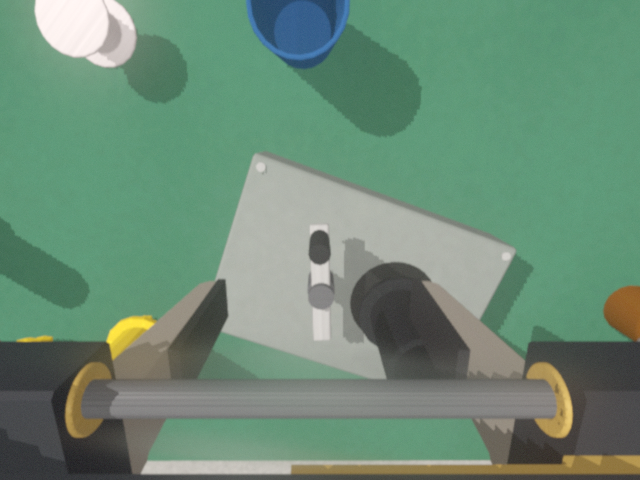

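play_rows(commands=[[0,0,0.5,0,0,0,-1],[0,0,0.6,0,0,0,-1],[0,0,0.6,0,0,0,-1],[0,0,0.42,0,0,0,-1],[0,0,0,0,0,0,1],[0,0,0,0,0,0,1],[0,0,0,0,0,0,1],[0,0,0,0,0,0,1]], grip_force=8)

```text
clock: 15.7
eef_pos: [0.5936, -0.1024, 0.1155]
ee_rot: [1.0, -0.001, 0.001, 0.001]
contact_force: [0.3, 0.5, 0.3]
opening: 0.062
finger_force: 0.0
```

play_rows(commands=[[0,0,0,0,0,0,1],[0,0,0,0,0,0,1],[0,0,0,0,0,0,1],[0,0,0,0,0,0,1],[0,0,0,0,0,0,1],[0,0,0,0,0,0,1]])

```text
clock: 16.3
eef_pos: [0.5925, -0.1021, 0.1136]
ee_rot: [1.0, -0.001, 0.0, 0.0]
contact_force: [0.4, -0.1, -0.5]
opening: 0.0155
finger_force: 8.0
```

play_rows(commands=[[-0.0024,-0.07,0,0,0,-1,1],[-0.0024,-0.07,0,0,0,-1,1],[-0.0024,-0.07,0,0,0,-1,1],[-0.0024,-0.07,0,0,0,-1,1],[-0.0024,-0.07,0,0,0,-1,1],[-0.0024,-0.07,0,0,0,-1,1]])

```text
clock: 16.9
eef_pos: [0.5876, -0.0817, 0.1135]
ee_rot: [0.978, 0.209, -0.001, 0.0]
contact_force: [-1.9, -2.2, 1.0]
opening: 0.0157
finger_force: 8.0
```

play_rows(commands=[[-0.0024,-0.07,0,0,0,-1,1],[-0.0024,-0.07,0,0,0,-1,1],[-0.0024,-0.07,0,0,0,-1,1],[-0.0024,-0.07,0,0,0,-1,1],[-0.0024,-0.07,0,0,0,-1,1],[-0.0024,-0.07,0,0,0,-1,1],[-0.0024,-0.07,0,0,0,-1,1],[-0.0024,-0.07,0,0,0,-1,1]])

```text
clock: 17.7
eef_pos: [0.5699, -0.0607, 0.1135]
ee_rot: [0.883, 0.47, -0.001, 0.0]
contact_force: [-1.6, -0.9, 0.6]
opening: 0.0157
finger_force: 8.0
```

play_rows(commands=[[-0.0024,-0.07,0,0,0,-1,1],[-0.0024,-0.07,0,0,0,-1,1],[-0.0012,-0.035,0,0,0,-0.5,1],[-0.0012,-0.035,0,0,0,-0.5,1],[0,0,0,0,0,0,1]])

```text
clock: 18.2
eef_pos: [0.5606, -0.0556, 0.1135]
ee_rot: [0.829, 0.559, -0.001, -0.0]
contact_force: [-2.2, -0.6, 1.8]
opening: 0.0159
finger_force: 8.0
```

play_rows(commands=[[-0.0012,-0.035,0,0,0,-0.5,1],[0,-0.03,0,0,0,0,1],[0,0,0,0,0,0,1]])

```text
clock: 18.5
eef_pos: [0.5585, -0.0547, 0.1136]
ee_rot: [0.82, 0.573, 0.0, 0.001]
contact_force: [0.9, -3.3, -2.7]
opening: 0.0158
finger_force: 8.0
```

play_rows(commands=[[0,-0.04,0,0,0,0,1],[0,-0.04,0,0,0,0,1],[0,0,0,0,0,0,1]], grip_force=20)

```text
clock: 18.8
eef_pos: [0.5583, -0.0547, 0.1138]
ee_rot: [0.82, 0.572, 0.003, 0.004]
contact_force: [16.6, -7.0, -13.9]
opening: 0.0151
finger_force: 20.0
```

play_rows(commands=[[0,0,0,0,0,0,-1],[0,0.06,0,0,0,0,-1],[0,0,0,0,0,0,-1],[0,0,0,0,0,0,-1],[0,0,0,0,0,0,-1],[0,0,-0.4,0,0,0,-1],[0,0,-1,0,0,0,-1],[0,0,-1,0,0,0,-1]])

```text
clock: 19.6
eef_pos: [0.556, -0.0536, 0.2339]
ee_rot: [0.82, 0.573, -0.001, -0.001]
contact_force: [0.7, -1.2, -0.1]
opening: 0.0774
finger_force: 0.0
```

```bash
python3 - <<'E'
from h import *
ims=[]
for n in ['scene','top','wrist']:
    q=ctrl.read_camera(n); ims.append(q['pixels'][:,:,::-1])
    for l in ['sleeve','sleeve_top','clamp_handle','clamp_pivot']:
        for d in ctrl.pinpoint(q,l)[:4]:
            if abs(d['point'][1]+.12)<.09: print(n,l,np.round(d['point'],4),round(d['p'],2))
a=cv2.resize(ims[0][165:285,226:346],(400,400));b=cv2.resize(ims[2],(400,300))
c=np.zeros((400,800,3),np.uint8);c[:,:400]=a;c[:300,400:]=b;cv2.imwrite('pics/c5.png',np.clip(c*1.5,0,255).astype(np.uint8))
s=ctrl.read_state();print(s['eef_pos'],s['opening'],s['contact_force'])
E
```

```text
scene sleeve [ 0.5165 -0.171   0.0645] 0.93
scene sleeve_top [ 0.5111 -0.1763  0.1698] 0.76
scene clamp_handle [ 0.5579 -0.0522  0.1445] 0.66
scene clamp_pivot [ 0.5424 -0.101   0.0953] 0.59
top sleeve [ 0.5151 -0.1776  0.0601] 0.97
top sleeve_top [ 0.5152 -0.1754  0.1738] 0.82
top clamp_pivot [ 0.5409 -0.1021  0.0919] 0.67
top clamp_pivot [ 0.5211 -0.1808  0.0588] 0.33
wrist sleeve [ 0.5143 -0.1793  0.0603] 0.6
wrist sleeve_top [ 0.5185 -0.1763  0.1709] 0.61
wrist clamp_handle [ 0.5607 -0.0526  0.1436] 0.93
wrist clamp_pivot [ 0.5469 -0.1059  0.0906] 0.83
[ 0.55707119 -0.05401992  0.23329418] 0.09225405566408297 [-0.00856673  0.82753153  0.2134378 ]
```

View pics/c5.png

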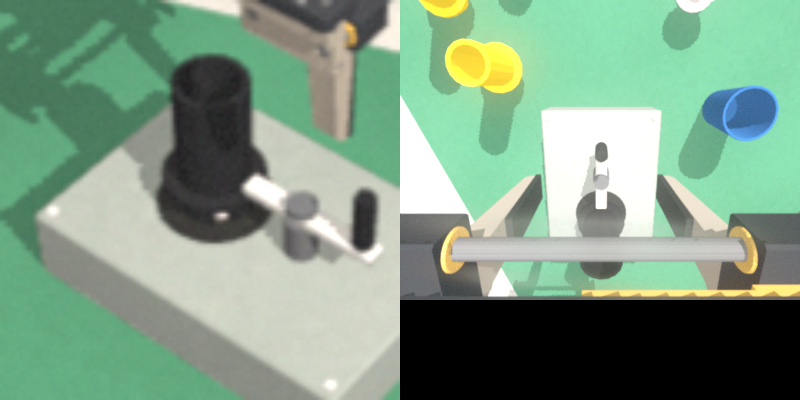

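```bash
python3 -c "
from plant import ctrl
print(ctrl.close_job())"
```

```text
the job is handed in; nothing more can be done
None
```

The black sleeve sits fully home over the spigot with its notches on the cross-pins, and the clamp bar is shut against its stop over the flange. The gripper is clear, the spool, cup and jar were not touched, and the job was handed in at about 20 s.

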